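Heft the tins, put the nozzle tin away, shut the drawer

TASK

One of the three identical closed tins on the worktop holds the set of steel icing nozzles; the other two are nearly empty. Feel by their weight which one it is, stand that tin upright in the free middle bay of the open drawer, and push the drawer fully home past its catch, so that it stays shut. Leave the two light tins standing on the worktop and do not knock over or shift the salt shaker and the pepper mill behind them.

Things in the scene. Friction and masses are not known exactly. Their poses are not given: they have to be found in the camera images.
- tin_a: one of three identical plain aluminium tins with a push-on lid that stays on: a closed round tin, 61 mm across, 66 mm high; origin at the centre of its underside, z up its axis. The tin weighs about 0.11 kg; the one with the steel nozzles weighs about 0.45 to 0.6 kg in all, each of the other two under 0.17 kg. Nothing outside shows which is which and it changes every time
- tin_b: one of three identical plain aluminium tins with a push-on lid that stays on: a closed round tin, 61 mm across, 66 mm high; origin at the centre of its underside, z up its axis. The tin weighs about 0.11 kg; the one with the steel nozzles weighs about 0.45 to 0.6 kg in all, each of the other two under 0.17 kg. Nothing outside shows which is which and it changes every time
- tin_c: one of three identical plain aluminium tins with a push-on lid that stays on: a closed round tin, 61 mm across, 66 mm high; origin at the centre of its underside, z up its axis. The tin weighs about 0.11 kg; the one with the steel nozzles weighs about 0.45 to 0.6 kg in all, each of the other two under 0.17 kg. Nothing outside shows which is which and it changes every time
- drawer_unit: low wooden drawer unit standing fixed on the worktop, 300 mm deep (x), 320 mm wide (y), 105 mm high; origin at the centre of its underside; its x axis points into the unit (the direction in which the drawer is pushed shut), its front edge is at x = -150 mm. A teapot and a milk jug stand on the rear half of its top, up to 240 mm above the worktop
- drawer (a joint): how far the drawer is open, in m: 0 = fully home (front panel against the unit), at most 0.15; it starts 0.115 to 0.14 open. It runs with about 1 N of friction; over the last 20 mm a sprung ball catch resists with about 3.5 N (more if hit at speed) until 8 mm before home, then from 6 mm on draws the drawer in and holds it against its stop
- free_bay (a point): centre of the floor of the drawer's free middle bay, 17 mm above the worktop; it moves with the drawer and its axes are those of the unit. The bay is 98 mm long (x) and 86 mm wide (y); its dividers stand 26 mm above this floor, the front panel 85 mm. The bays on either side hold nested biscuit cutters, 26 mm high. Inside the unit there are 78 mm of headroom above this floor
- front_panel (a point): middle of the outer face of the drawer's wooden front panel, 55 mm above the worktop; it moves with the drawer, 66 mm ahead (-x of the unit) of the free bay's centre. The panel is 316 mm wide, from 8 to 102 mm above the worktop, without a handle; in the middle 100 mm its top edge is cut down to 86 mm as a finger pull
- salt_shaker: glass and steel salt shaker, 44 mm across, 90 mm high, origin at the centre of its underside, a bystander
- pepper_mill: turned wooden pepper mill, 58 mm across, 155 mm high, origin at the centre of its underside, a bystander
There are look-alikes about, which are no part of the job. What is shaped like the tin_a but purple or turquoise is not meant.

How it is judged:
On the way:
1. the heavy tin stands upright in the free bay of the open drawer, let go (value of joint drawer above 0.05 m and ((contact force between tin_a and drawer above 3 N and angle between tin_a's own z axis and vertical below 0.15 rad and z of tin_a in the frame of free_bay below 0.008 m and horizontal distance between tin_a and free_bay below 0.035 m and contact force between the fingers and tin_a below 0.3 N) or (contact force between tin_b and drawer above 3 N and angle between tin_b's own z axis and vertical below 0.15 rad and z of tin_b in the frame of free_bay below 0.008 m and horizontal distance between tin_b and free_bay below 0.035 m and contact force between the fingers and tin_b below 0.3 N) or (contact force between tin_c and drawer above 3 N and angle between tin_c's own z axis and vertical below 0.15 rad and z of tin_c in the frame of free_bay below 0.008 m and horizontal distance between tin_c and free_bay below 0.035 m and contact force between the fingers and tin_c below 0.3 N))), for 0.2 s.
At the end, for the whole second after the job is handed in: The drawer is home (less than 3 mm open); the tin with the nozzles (told by its weight on the drawer, over 3 N) stands upright (within 0.15 rad) on the floor of the free bay, within 35 mm of its centre; the other two tins stand upright (within 0.15 rad) on the worktop; all at rest (value of joint drawer below 0.003 m and ((contact force between tin_a and drawer above 3 N and angle between each of tin_a, tin_b, tin_c's own z axis and vertical below 0.15 rad and z of tin_a in the frame of free_bay below 0.008 m and horizontal distance between tin_a and free_bay below 0.035 m and contact force between the fingers and tin_a below 0.3 N and linear speed of each of tin_a, tin_b, tin_c below 0.02 m/s and height (world z) of tin_b between -0.008 and 0.008 m and height (world z) of tin_c between -0.008 and 0.008 m) or (contact force between tin_b and drawer above 3 N and angle between each of tin_b, tin_a, tin_c's own z axis and vertical below 0.15 rad and z of tin_b in the frame of free_bay below 0.008 m and horizontal distance between tin_b and free_bay below 0.035 m and contact force between the fingers and tin_b below 0.3 N and linear speed of each of tin_b, tin_a, tin_c below 0.02 m/s and height (world z) of tin_a between -0.008 and 0.008 m and height (world z) of tin_c between -0.008 and 0.008 m) or (contact force between tin_c and drawer above 3 N and angle between each of tin_c, tin_a, tin_b's own z axis and vertical below 0.15 rad and z of tin_c in the frame of free_bay below 0.008 m and horizontal distance between tin_c and free_bay below 0.035 m and contact force between the fingers and tin_c below 0.3 N and linear speed of each of tin_c, tin_a, tin_b below 0.02 m/s and height (world z) of tin_a between -0.008 and 0.008 m and height (world z) of tin_b between -0.008 and 0.008 m))); the robot touches nothing.
It fails at once if the salt shaker or the pepper mill is shifted by more than 30 mm or knocked over (distance of any of salt_shaker, pepper_mill from where it was at the start of the episode above 0.03 m or angle between any of salt_shaker, pepper_mill's own z axis and vertical above 0.4 rad).
It also fails if it takes over 72 s, if anything falls off the work surface, if the arm or the gripper's body presses on something with over 40 N, if the wrist force passes 120 N, or if a joint passes its speed limit or range.

ROBOT

A 7-joint arm with a two-finger parallel gripper is mounted at the origin on a cart in front of the work surface, level with it; the furniture and walls round the work are solid. World frame = base frame: x ahead of the robot, y to its left, z up, the work surface at z = 0. Lengths are in m, angles in rad, forces in N, time in s.
With the tool pointing down it reaches from about 0.425 to 0.925 m from the base axis. Payload 6.8 kg.
Tool frame: the origin (TCP) lies between the finger pads; the fingertips stand r.tips_ahead ahead of it and the grasp point (between the pads) lies 5 mm behind it (r.tips_ahead is the distance from the TCP to the fingertips, in m); z points along the fingers, y is the line along which they close (so a half turn about z gives the same grasp; the last joint's range is limited). The gripper opens to 85 mm and grips with 20 to 120 N. Pads are 22 mm wide; open, the fingers measure 114 mm over their backs; the gripper's body (76 mm by 85 mm) begins 54 mm behind the grasp point. The pads swing forward as they close: fully open they stand 13 mm farther back than shut.
Start: joints at [-1.417, 0.477, 0.022, 1.555, -0.011, 1.109, -0.083], TCP at [0.175, 0.652, 0.245] pointing down, gripper open.
Joint ranges: [-2.96, 2.96], [-0.34, 2.1], [-1.41, 1.46], [0.24, 2.44], [-1.37, 4.51], [0.17, 1.92], [-2.96, 2.96]. Speed limits (rad/s): [2.39, 2.39, 3.14, 3.14, 3.14, 3.14, 3.14].

INTERFACE

Orientations are given as a rotation vector (axis times angle).
In Python, from bench import r gives the robot as it stands.
- The arm moves only by the tool move_arm, never from a script. Its argument "rows" is one flat list of numbers, 4 for each row, row after row: the shift along the tool's x, y, z in cm, then the turn about the tool's z in degrees. In form: [tx, ty, tz, twist, tx, ty, tz, twist, ...]. A call has 1 to 10 rows; each row is the pose to reach, as a shift and turn from the pose commanded when the call began, along the tool's axes at that moment; what a row does not reach only later rows make up. A row lasts 1/8 s, in which the tool goes at most 62.5 mm and 10.7 degrees, less where a joint would pass 70% of its speed; a pose out of reach is approached as far as the arm can. A call with a gripper value outside its range is refused whole. "fingers" is the opening, from 0 (shut) to 1 (fully open), set as the call begins (left out, the last holds). The fingers move at their own pace and stop on an object; "newtons" is the grip in N (left out, the last holds). Time passes only in rows, so rows that repeat a pose let the fingers close. It gives the time, the measured TCP pose, the force, the opening and the grip force at its end, in the units of the state.
- r.get_obs(): the state, without advancing time (a new reading comes with each control period).
- r.grab_frame(name): name is "scene" or "top" or "wrist"; returns the picture (384x512x3 uint8, blue, green, red); there is no depth.
- r.camera_params(name): a dict with "fx", "fy", "cx", "cy" (pixels), "k1" (the pictures are not rectified: a ray, as slopes to the right and down, at radius r is drawn at 1 + k1 r^2 times it, then the intrinsics apply), "world_from_camera" (4x4, takes a point from camera to world coordinates). Camera axes: x right, y down, z forward; pixel columns grow to the right and rows downward; lengths in m; the calibration is good to about 2 mm. A picture is of the moment at which its call begins: read the wrist's pose just before it. camera_params takes no time and is no camera call; for the wrist camera it gives the pose at the moment of the call.
- r.hand_in(): hands the job in; it is judged then, once.
The state is a dict: "clock": time; "joints": joint angles; "qvel": joint speeds; "tau": joint torques, N m; "tcp_pos": TCP position; "orientation": TCP orientation; "contact_force": force on the tool from outside, world axes, zero at the start; "moment": the same for the moment, N m; "grip_width": finger opening in m; "gripper_force": force on a finger pad.
Only numpy, scipy, OpenCV 4.12 (cv2) and the standard library are available. Lean on these libraries where they do the work, as an engineer would, in place of code of your own. Each camera call takes 0.05 s, during which the arm holds its last target. There are 200 camera calls.

## Working session

There is one attempt and no reset: what is moved stays moved. The work goes in short steps, Python scripts to look and compute and a tool call to move; the robot and the scene stay as the last step left them, time stands still between calls to the robot, and variables do not carry over. Pictures are saved under pics/ and viewed, at most 10 in all, crops included, and the job is handed in when it is done.

Besides the shell and the picture viewer there is one more tool, called after "Emit:" by a JSON object that holds its "api" and its "payload", one argument or row to a line. move_arm: Moves the arm, as the interface text tells. Its arguments: {"type":"object","properties":{"rows":{"type":"array"},"fingers":{"type":"number"},"newtons":{"type":"number"}},"required":["rows"]}

```bash
mkdir -p pics; python3 - <<'E'
from bench import r
import cv2,numpy as np
a=r.grab_frame("scene");b=r.grab_frame("top")
cv2.imwrite("pics/s.png",a);cv2.imwrite("pics/t.png",b)
o=r.get_obs();print(o["tcp_pos"],o["orientation"],r.tips_ahead,o["contact_force"],o["clock"])
for n in("scene","top"):
  p=r.camera_params(n);print({k:np.round(v,3).tolist() for k,v in p.items()})
E
```

```text
[0.17457858 0.65151611 0.24441282] [-4.09997623e-01 -3.11466614e+00  2.56299556e-03] 0.014 [-0.62831672  0.18653169 -0.61742689] 0.1
{'fx': 393.286, 'fy': 393.286, 'cx': 258.91, 'cy': 188.333, 'k1': -0.056, 'world_from_camera': [[0.732, -0.375, 0.57, -0.203], [-0.682, -0.417, 0.601, -0.754], [0.013, -0.828, -0.561, 0.808], [0.0, 0.0, 0.0, 1.0]]}
{'fx': 374.069, 'fy': 374.069, 'cx': 260.986, 'cy': 195.082, 'k1': -0.01, 'world_from_camera': [[-0.014, -0.983, 0.181, 0.36], [-1.0, 0.016, 0.007, 0.026], [-0.01, -0.181, -0.983, 1.028], [0.0, 0.0, 0.0, 1.0]]}
```

View pics/s.png

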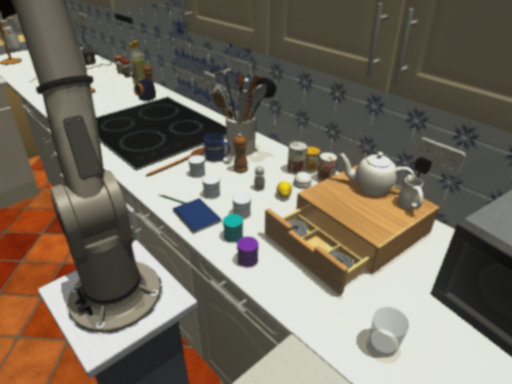

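View pics/t.png

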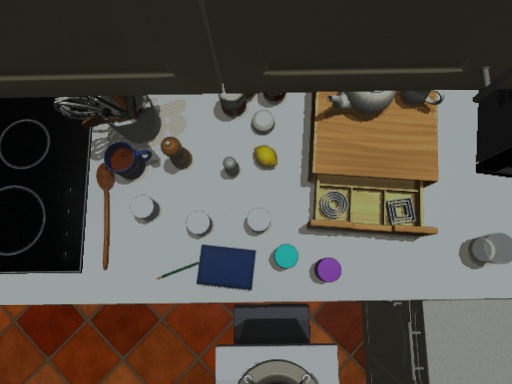

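```bash
cat > h.py <<'E'
from bench import r
import cv2,numpy as np
P={n:r.camera_params(n) for n in("scene","top")}
def ray(n,u,v,p=None):
    p=p or P[n];d=np.array([(u-p["cx"])/p["fx"],(v-p["cy"])/p["fy"]]);s=d.copy()
    for _ in range(8): s=d/(1+p["k1"]*(s@s))
    T=np.array(p["world_from_camera"]);return T[:3,3],T[:3,:3]@np.r_[s,1]
def plane(n,u,v,z,p=None):
    o,d=ray(n,u,v,p);return o+d*(z-o[2])/d[2]
def tri(r1,r2):
    (a,d),(b,e)=r1,r2
    t=np.linalg.lstsq(np.c_[d,-e],b-a,rcond=None)[0];p,q=a+t[0]*d,b+t[1]*e
    return (p+q)/2,np.linalg.norm(p-q)
def proj(n,X,p=None):
    p=p or P[n];T=np.linalg.inv(np.array(p["world_from_camera"]));c=T[:3,:3]@X+T[:3,3];s=c[:2]/c[2];s=s*(1+p["k1"]*(s@s))
    return np.array([p["fx"]*s[0]+p["cx"],p["fy"]*s[1]+p["cy"]])
E
python3 - <<'E'
from h import *
s=cv2.imread("pics/s.png");t=cv2.imread("pics/t.png")
cv2.imwrite("pics/tc.png",cv2.resize(t[100:290,120:450],None,fx=2.4,fy=2.4,interpolation=cv2.INTER_CUBIC))
cv2.imwrite("pics/sc.png",cv2.resize(s[140:295,180:400],None,fx=3.6,fy=3.6,interpolation=cv2.INTER_CUBIC))
g=cv2.cvtColor(t,cv2.COLOR_BGR2GRAY)
for c in [(143,208),(198,223),(259,220),(263,121)]:
    x,y=c;k=cv2.resize(g[y-25:y+25,x-25:x+25],None,fx=6,fy=6,interpolation=cv2.INTER_CUBIC)
    H=cv2.HoughCircles(k,cv2.HOUGH_GRADIENT,1,40,param1=80,param2=15,minRadius=50,maxRadius=95)
    if H is not None:
        for h in H[0][:2]:
            u,v=x-25+h[0]/6-.4,y-25+h[1]/6-.4
            X=plane("top",u,v,.066);print(c,u,v,h[2]/6,X,"scene px",proj("scene",X))
E
```

```text
(143, 208) 142.68333 206.18333 10.400001 [0.5125455  0.34213771 0.066     ] scene px [197.14823517 158.96268811]
(143, 208) 148.18333 210.51668 11.516666 [0.50089155 0.3272359  0.066     ] scene px [196.9255719  161.48299034]
(198, 223) 197.35 221.68333 11.833333 [0.46975473 0.1982845  0.066     ] scene px [211.22338521 178.35965498]
(259, 220) 257.51666 221.68333 9.0 [0.46740415 0.04260477 0.066     ] scene px [239.79567619 197.89851794]
(263, 121) 260.85 120.51666 14.45 [0.7430449  0.03011943 0.066     ] scene px [299.72535574 169.87361004]
```

View pics/tc.png

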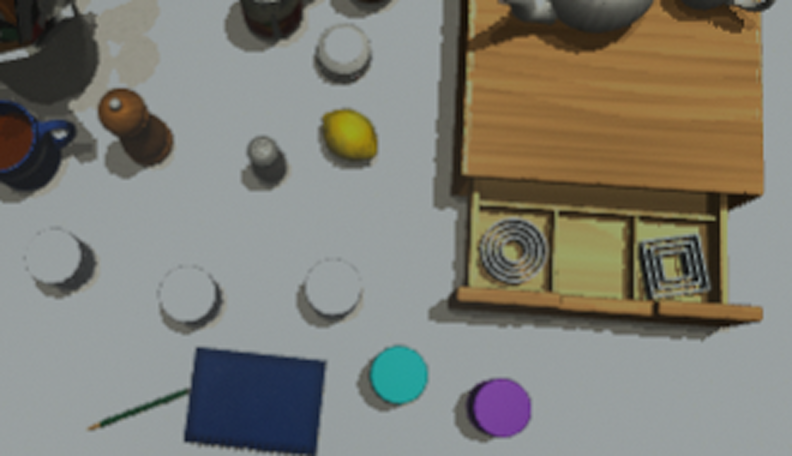

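View pics/sc.png

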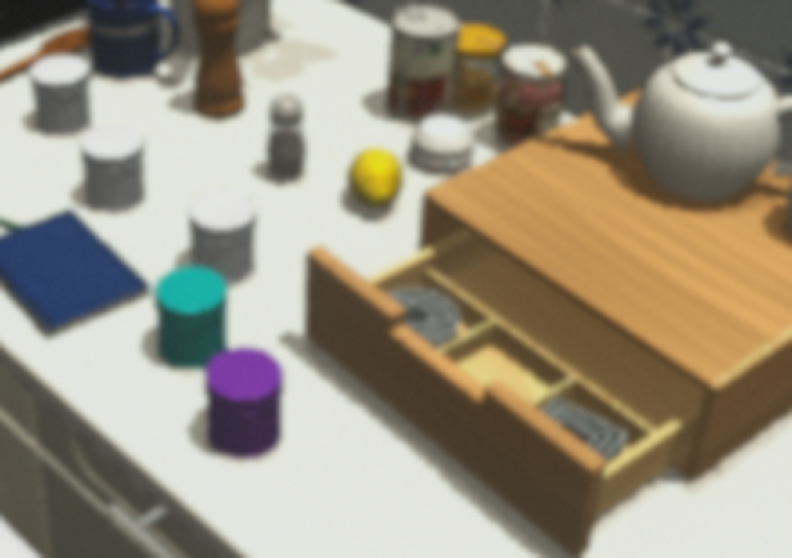

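```bash
python3 - <<'E'
from h import *
T=lambda x,y:ray("top",120+x/2.4,100+y/2.4)
S=lambda x,y:ray("scene",180+x/3.6,140+y/3.6)
np.set_printoptions(precision=4,suppress=True)
for n,a,b in [("t1",(53,257),(60,70)),("t2",(188,295),(112,143)),("t3",(332,288),(223,211)),("purple",(502,407),(244,376)),
 ("unitL",(462,178),(427,197)),("unitR",(762,193),(717,387)),("panL",(457,298),(313,250)),("panR",(763,316),(602,466)),
 ("divLback",(555,212),(492,320)),("divRback",(633,217),(576,376)),("salt top",(262,147),(288,103)),("mill top",(120,105),(215,0)),("lidwhite",(343,47),(443,130))]:
    print(n,*tri(T(*a),S(*b)))
for p in[(560,300),(656,306)]: print("notch",plane("top",120+p[0]/2.4,100+p[1]/2.4,.086))
for p in[(555,212),(633,217),(552,295),(630,302)]: print("div",plane("top",120+p[0]/2.4,100+p[1]/2.4,.043))
for p in[(462,178),(762,193)]: print("unit",plane("top",120+p[0]/2.4,100+p[1]/2.4,.105))
for p in[(457,298),(763,318)]: print("pan",plane("top",120+p[0]/2.4,100+p[1]/2.4,.102))
p=r.camera_params("wrist");print({k:np.round(v,3).tolist() for k,v in p.items()})
E
```

```text
t1 [0.5109 0.3441 0.0637] 0.000941321779867925
t2 [0.4671 0.1962 0.0625] 0.0004899977259029088
t3 [0.473  0.0399 0.0618] 0.0019062925328372506
purple [ 0.3429 -0.1371  0.0606] 0.0009983822726692198
unitL [ 0.5854 -0.1014  0.0977] 0.004842637876664734
unitR [ 0.561  -0.4146  0.1024] 6.468506581007876e-05
panL [ 0.4572 -0.0909  0.099 ] 0.004258746372752294
panR [ 0.4327 -0.4041  0.1015] 0.0024530856369854312
divLback [ 0.5562 -0.2099  0.0422] 0.00043785564447576975
divRback [ 0.5514 -0.2989  0.0408] 0.005538249449366561
salt top [0.6255 0.1151 0.0805] 0.0011013222794932062
mill top [0.659  0.2611 0.1274] 0.004846825682077022
lidwhite [0.7579 0.0243 0.0356] 0.00027874156409028007
notch [ 0.4531 -0.1991  0.086 ]
notch [ 0.4452 -0.2993  0.086 ]
div [ 0.5559 -0.2095  0.043 ]
div [ 0.5488 -0.2962  0.043 ]
div [ 0.4629 -0.2009  0.043 ]
div [ 0.4539 -0.2859  0.043 ]
unit [ 0.5817 -0.0989  0.105 ]
unit [ 0.5604 -0.4133  0.105 ]
pan [ 0.4552 -0.0891  0.102 ]
pan [ 0.4297 -0.4027  0.102 ]
{'fx': 295.982, 'fy': 295.982, 'cx': 254.326, 'cy': 195.393, 'k1': -0.022, 'world_from_camera': [[0.259, 0.917, 0.305, 0.097], [0.966, -0.244, -0.084, 0.673], [-0.003, 0.316, -0.949, 0.373], [0.0, 0.0, 0.0, 1.0]]}
```

Candidates for the tins are the three aluminium lids at scene pixels (197,159), (211,180) and (242,198), or top pixels (142,207), (198,223) and (258,220). These are plain cylinders about 63 mm high, so I chose them. I rejected the turquoise tin (scene 233,220), the purple tin (248,245), the white squat jar (303,176, only 36 mm high) and the glass beaker (388,330). The close crops confirm the choice. The free bay is at about (0.506, -0.250), and the unit is yawed about -4.3°.

Emit:
{"api": "move_arm", "payload": {
  "rows": [-40.5, -21.1, 0, -10.7, -40.5, -21.1, 0, -10.7, -40.5, -21.1, 0, -10.7, -40.5, -21.1, 0, -10.7, -40.5, -21.1, 0, -10.7, -40.5, -21.1, 0, -10.7, -40.5, -21.1, 0, -10.7, -40.5, -21.1, 6, -10.7, -40.5, -21.1, 12, -10.7, -40.5, -21.1, 12, -10.7],
  "fingers": 1,
  "newtons": 30
}}

```text
clock: 1.35
tcp_pos: [0.5081, 0.3409, 0.1207]
orientation: [-0.118, -3.131, 0.011]
contact_force: [0.1, 0.6, 0.4]
grip_width: 0.0853
gripper_force: 0.0
```

```bash
python3 - <<'E'
from h import *
p=r.camera_params("wrist");a=r.grab_frame("wrist");cv2.imwrite("pics/w1.png",a)
o=r.get_obs();print(o["tcp_pos"],o["contact_force"],proj("wrist",np.array([.511,.343,.066]),p),proj("wrist",np.array([.511,.313,.066]),p),proj("wrist",o["tcp_pos"],p))
E
```

```text
[0.51003435 0.34272469 0.12407556] [-0.4073218   0.62993509  1.62794354] [258.57029347 227.71176898] [214.53364744 230.58305277] [258.50038401 274.8482375 ]
```

View pics/w1.png

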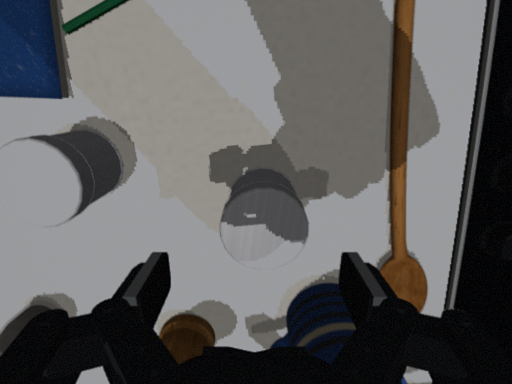

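Wrist view: the tin lid is at (264,226) against a predicted (259,228), so the tin is about 4 mm further to +y. There is free space for the fingers on both sides.

Emit:
{"api": "move_arm", "payload": {
  "rows": [0, 0.4, 5, 0, 0, 0.4, 7.4, 0, 0, 0.4, 7.4, 0]
}}

```text
clock: 1.78
tcp_pos: [0.5117, 0.3484, 0.0525]
orientation: [0.116, 3.139, 0.001]
contact_force: [-1.5, 0.2, -0.1]
grip_width: 0.0856
gripper_force: 0.0
```

Emit:
{"api": "move_arm", "payload": {
  "rows": [0, 0, 0, 0, 0, 0, 0, 0, 0, 0, 0, 0, 0, 0, 0, 0, 0, 0, -2, 0, 0, 0, -4, 0, 0, 0, -4, 0, 0, 0, -4, 0, 0, 0, -4, 0, 0, 0, -4, 0],
  "fingers": 0
}}

```text
clock: 3.02
tcp_pos: [0.5112, 0.3471, 0.0906]
orientation: [-0.118, -3.138, 0.001]
contact_force: [-0.6, -0.5, -5.1]
grip_width: 0.0586
gripper_force: 34.4
```

```bash
python3 - <<'E'
from h import *
for i in range(5): o=r.get_obs();r.grab_frame("top");print(o["contact_force"],o["moment"],o["tau"].round(2) if hasattr(o["tau"],"round") else o["tau"])
E
```

```text
[-0.5663034  -0.48458052 -5.13047756] [-0.00175835 -0.00966318  0.02526925] [-1.000e-02 -6.115e+01  3.230e+00 -2.321e+01  1.000e-02  1.000e-02
  0.000e+00]
[ 0.11126177 -0.0390991  -5.38148341] [-0.00014236  0.02349015  0.01089354] [-1.000e-02 -6.106e+01  3.220e+00 -2.319e+01  1.000e-02  1.000e-02
  0.000e+00]
[-0.69651306  0.05056054 -5.21019259] [ 0.00581934 -0.01598245  0.02037092] [-1.000e-02 -6.101e+01  3.220e+00 -2.318e+01  1.000e-02  1.000e-02
  0.000e+00]
[ 0.48994223  0.75349897 -5.85282353] [ 0.0086214   0.0417374  -0.04954226] [-0.000e+00 -6.097e+01  3.220e+00 -2.319e+01  1.000e-02  1.000e-02
  0.000e+00]
[-0.24354993 -0.04524341 -5.66821803] [-0.0372415  -0.01882678  0.0049986 ] [-0.000e+00 -6.095e+01  3.220e+00 -2.320e+01  1.000e-02  1.000e-02
  0.000e+00]
```

Lifting this tin reads about -5.4 N, or roughly 0.55 kg. It's the heavy one, since the light tins would read at most 1.7 N. Next I carry it over the bay.

Emit:
{"api": "move_arm", "payload": {
  "rows": [0, 0, -6, 0, -0.5, -5, -10, 0, -0.8, -10, -10, 0, -1.2, -16, -10, 0, -1.5, -22, -10, 0, -1.9, -28, -10, 0, -2.3, -34, -10, 0, -2.7, -40, -10, 0, -3.1, -46, -10, 0, -3.5, -52, -10, 0]
}}

```text
clock: 4.53
tcp_pos: [0.5073, -0.1756, 0.1916]
orientation: [0.117, 3.139, 0.0]
contact_force: [1.3, 0.1, -6.0]
grip_width: 0.058
gripper_force: 38.7
```

Emit:
{"api": "move_arm", "payload": {
  "rows": [-0.3, -4, 0, 0, -0.5, -7.5, 0, 0, -0.5, -7.5, 0, 0, -0.5, -7.5, 0, 0]
}}

```text
clock: 5.03
tcp_pos: [0.5068, -0.2483, 0.1911]
orientation: [-0.118, -3.139, -0.001]
contact_force: [0.2, -0.1, -5.2]
grip_width: 0.0581
gripper_force: 38.6
```

```bash
python3 - <<'E'
from h import *
p=r.camera_params("wrist");a=r.grab_frame("wrist");s=r.grab_frame("top")
cv2.imwrite("pics/w2.png",np.hstack([a,cv2.resize(s[150:270,290:450],(512,384),interpolation=cv2.INTER_CUBIC)])[:,:,:]);im=cv2.imread("pics/w2.png");cv2.imwrite("pics/w2.png",cv2.resize(im,(800,300)))
o=r.get_obs();print(o["tcp_pos"],o["orientation"],o["contact_force"],o["grip_width"])
for X in [(.5559,-.2095,.043),(.5488,-.2962,.043),(.4629,-.2009,.043),(.4539,-.2859,.043),(.4531,-.1991,.086),(.4452,-.2993,.086)]: print(proj("wrist",np.array(X),p)*.78)
E
```

```text
[ 0.50710862 -0.24747143  0.19114837] [-1.14822345e-01 -3.13930611e+00 -1.42838253e-03] [-0.67103435  0.88582622 -5.59674378] 0.05837249208513116
[230.7508448  177.66404629]
[164.35232369 177.23165523]
[235.60220597 105.50772664]
[163.31907818 103.24750734]
[243.78748433 100.73088362]
[142.62363545 100.34033044]
```

View pics/w2.png

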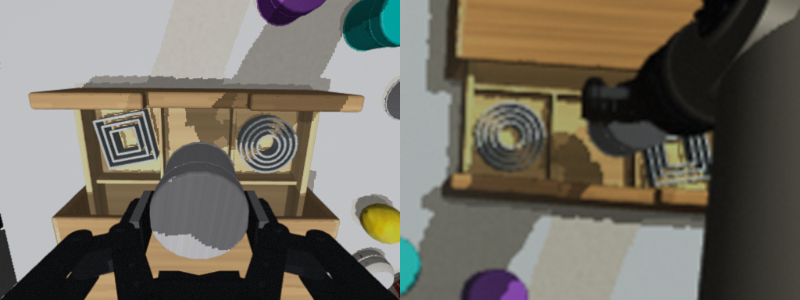

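The bay dividers sit at the predicted pixels (about 163 and 235 in the left half). The tin is centred between them at 199, so I lower it.

Emit:
{"api": "move_arm", "payload": {
  "rows": [0, 0, 4, 0, 0, 0, 8, 0, 0, 0, 10.5, 0, 0, 0, 11.5, 0, 0, 0, 12, 0, 0, 0, 12.2, 0, 0, 0, 12.2, 0, 0, 0, 12.2, 0]
}}

```text
clock: 6.12
tcp_pos: [0.5099, -0.2484, 0.0719]
orientation: [0.116, 3.134, 0.0]
contact_force: [0.9, 4.8, 7.2]
grip_width: 0.0583
gripper_force: 40.1
```

```bash
python3 - <<'E'
from h import *
p=r.camera_params("wrist");a=r.grab_frame("wrist");s=r.grab_frame("scene")
cv2.imwrite("pics/w3.png",cv2.resize(np.hstack([a,cv2.resize(s[170:290,250:410],(512,384),interpolation=cv2.INTER_CUBIC)]),(800,300),interpolation=cv2.INTER_AREA))
for i in range(3): o=r.get_obs();print(o["tcp_pos"],o["orientation"],o["contact_force"],o["moment"],o["grip_width"]);r.grab_frame("wrist")
E
```

```text
[ 0.50991683 -0.24841467  0.07192209] [1.15613080e-01 3.13368866e+00 6.37938182e-05] [0.5330296  4.1001781  7.35791489] [ 0.80605154 -0.15136905 -0.01604178] 0.05843905993506101
[ 0.50991407 -0.24841758  0.07192892] [1.15585948e-01 3.13368242e+00 5.36257738e-05] [0.90757536 4.11018878 6.13168983] [ 0.76956618 -0.08318    -0.06763696] 0.05838713088060128
[ 0.50988927 -0.24845846  0.07193211] [1.15702965e-01 3.13368220e+00 2.28757596e-05] [1.08119831 3.59759654 7.1868643 ] [ 0.77254577 -0.1055123  -0.057056  ] 0.058428077281215886
```

View pics/w3.png

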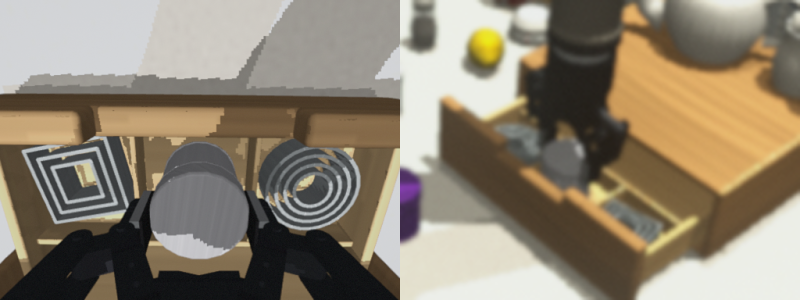

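```bash
python3 - <<'E'
from h import *
np.set_printoptions(precision=4,suppress=True)
p=r.camera_params("wrist");k=.78125
for n,u,v,z in [("divL",136,185,.043),("divR",253,185,.043),("divL",137,145,.043),("divR",252,145,.043),("cutR outer right",360,183,.043),("lid L",150,212,.088),("lid R",249,212,.088),("lid bot",199,259,.088),("base left",165,160,.022),("base right",232,160,.022),("base far",198,142,.022),("notchL",95,108,.086),("notchR",293,108,.086)]:
    print(n,plane("wrist",u/k,v/k,z,p))
o=r.get_obs();c=np.array(o["tcp_pos"])
for a in range(0,360,45):
  print(a,proj("wrist",np.r_[c[0]+.0305*np.cos(np.radians(a)),c[1]+.0305*np.sin(np.radians(a)),c[2]-.05],p)*k)
a=r.grab_frame("wrist")
cv2.imwrite("pics/w4.png",cv2.resize(a[150:350,120:400],None,fx=2.8,fy=2.8,interpolation=cv2.INTER_CUBIC))
E
```

```text
divL [ 0.5039 -0.2954  0.043 ]
divR [ 0.5103 -0.2075  0.043 ]
divL [ 0.4727 -0.2896  0.043 ]
divR [ 0.4787 -0.2083  0.043 ]
cutR outer right [ 0.5148 -0.1263  0.043 ]
lid L [ 0.4995 -0.2751  0.088 ]
lid R [ 0.5035 -0.2197  0.088 ]
lid bot [ 0.5345 -0.2501  0.088 ]
base left [ 0.4931 -0.275   0.022 ]
base right [ 0.4971 -0.2201  0.022 ]
base far [ 0.4797 -0.2468  0.022 ]
notchL [ 0.4403 -0.2943  0.086 ]
notchR [ 0.4475 -0.1976  0.086 ]
0 [201.3127 207.8548]
45 [225.3209 197.3794]
90 [235.0415 174.0267]
135 [223.3993 150.4095]
180 [195.9891 141.6965]
225 [170.4284 154.094 ]
270 [162.8085 178.8639]
315 [176.0048 200.5636]
```

View pics/w4.png

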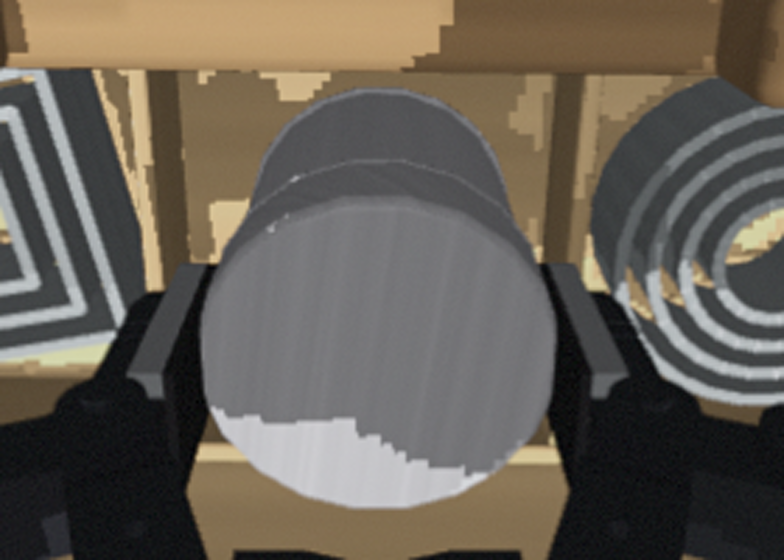

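The wrist crop shows the tin base inside the bay, with gaps to both dividers (crop x 165 and 570, tin base 255 to 510). Something else is taking the load, so I back off a little and read the force.

Emit:
{"api": "move_arm", "payload": {
  "rows": [0, 0, -0.4, 0, 0, 0, -0.4, 0, 0, 0, -0.4, 0]
}}

```text
clock: 6.8
tcp_pos: [0.5065, -0.2491, 0.0732]
orientation: [-0.118, -3.139, 0.0]
contact_force: [-0.7, 0.3, -5.3]
grip_width: 0.0579
gripper_force: 39.1
```

Emit:
{"api": "move_arm", "payload": {
  "rows": [0, 0, -0.6, 0, 0, 0, -0.6, 0, 0, 0, -0.6, 0]
}}

```text
clock: 7.18
tcp_pos: [0.5069, -0.249, 0.0793]
orientation: [0.118, 3.139, -0.0]
contact_force: [0.3, -0.8, -4.6]
grip_width: 0.0583
gripper_force: 39.1
```

```bash
python3 - <<'E'
from h import *
o=r.get_obs();print(o["tcp_pos"],o["orientation"],o["contact_force"],o["moment"],o["grip_width"],o["clock"])
E
```

```text
[ 0.5068764  -0.24897401  0.07932275] [ 1.17872253e-01  3.13929110e+00 -2.33559225e-05] [ 0.25378613 -0.79661526 -4.59843515] [ 0.00158567 -0.02917112  0.01192146] 0.05834462633309338 7.175
```

The contact height and the apparent lid size (about 10% further from the camera) fit a tin hanging about 5 mm lower in the grip. So the tin was simply resting on the floor of the bay. I lower it to light contact and release.

Emit:
{"api": "move_arm", "payload": {
  "rows": [0, 0, 0.4, 0, 0, 0, 0.7, 0, 0, 0, 0.7, 0]
}}

```text
clock: 7.55
tcp_pos: [0.5069, -0.2489, 0.0722]
orientation: [-0.118, -3.139, -0.0]
contact_force: [0.5, 0.3, -4.3]
grip_width: 0.058
gripper_force: 39.1
```

Emit:
{"api": "move_arm", "payload": {
  "rows": [0, 0, 0, 0, 0, 0, 0, 0, 0, 0, 0, 0, 0, 0, 0, 0, 0, 0, 0, 0],
  "fingers": 1
}}

```text
clock: 8.18
tcp_pos: [0.5069, -0.249, 0.0724]
orientation: [0.118, 3.139, 0.0]
contact_force: [0.4, 0.4, -0.6]
grip_width: 0.0855
gripper_force: 0.0
```

Emit:
{"api": "move_arm", "payload": {
  "rows": [0, 0, -3, 0, 0, 0, -8, 0, 0, 0, -12, 0, 0, 0, -12, 0]
}}

```text
clock: 8.68
tcp_pos: [0.5088, -0.2499, 0.1956]
orientation: [0.118, 3.133, -0.003]
contact_force: [-0.9, -0.2, 0.2]
grip_width: 0.0861
gripper_force: 0.0
```

```bash
python3 - <<'E'
from h import *
np.set_printoptions(precision=4,suppress=True)
p=r.camera_params("wrist");a=r.grab_frame("wrist");s=r.grab_frame("scene")
cv2.imwrite("pics/w5.png",cv2.resize(np.hstack([a,cv2.resize(s[170:290,250:410],(512,384),interpolation=cv2.INTER_CUBIC)]),(800,300),interpolation=cv2.INTER_AREA))
o=r.get_obs();print(o["tcp_pos"],o["orientation"],o["contact_force"],o["clock"])
print(proj("wrist",np.array([.506,-.25,.083]),p)*.78125,proj("wrist",np.array([.506,-.22,.083]),p)*.78125,proj("wrist",np.array([.536,-.25,.083]),p)*.78125)
E
```

```text
[ 0.5068 -0.2488  0.1923] [0.1176 3.139  0.0003] [-0.2204  0.0985 -0.5381] 8.775
[198.7424 150.0944] [226.162  148.1564] [200.7206 175.1209]
```

View pics/w5.png

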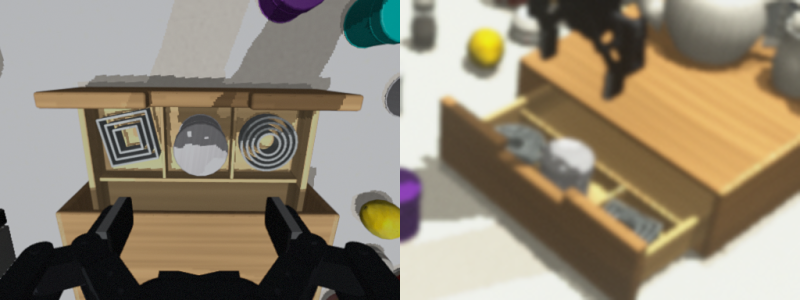

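The tin stands upright and centred in the bay (lid at (200,152), predicted (199,150)). Next I close the fingers and go down in front of the panel.

Emit:
{"api": "move_arm", "payload": {
  "rows": [5, 0, 0, 0, 10.2, 0, 0, 0, 10.2, 0, 0, 0, 10.2, 0, 0, 0, 10.2, 0, 5, 0, 10.2, 0, 10, 0, 10.2, 0, 13.2, 0, 10.2, 0, 13.2, 0],
  "fingers": 0
}}

```text
clock: 9.78
tcp_pos: [0.4046, -0.2405, 0.058]
orientation: [-0.116, -3.134, -0.002]
contact_force: [-0.7, 0.3, -0.2]
grip_width: -0.0003
gripper_force: 0.0
```

```bash
python3 - <<'E'
from h import *
o=r.get_obs();print(o["tcp_pos"],o["orientation"],o["contact_force"],o["grip_width"],o["clock"])
E
```

```text
[ 0.40455717 -0.24052078  0.05795769] [-1.16103434e-01 -3.13446347e+00 -2.29230210e-03] [-0.73762107  0.33595811 -0.1636172 ] -0.00034601535780318256 9.775
```

Emit:
{"api": "move_arm", "payload": {
  "rows": [-1, 0, 0, 0, -1.8, 0, 0, 0, -2.4, 0, 0, 0, -3, 0, 0, 0, -3.7, 0, 0, 0, -4.5, 0, 0, 0, -5.3, 0, 0, 0, -6.1, 0, 0, 0, -6.9, 0, 0, 0, -7.7, 0, 0, 0]
}}

```text
clock: 11.02
tcp_pos: [0.4828, -0.2477, 0.0611]
orientation: [0.118, 3.138, -0.001]
contact_force: [-1.1, -0.8, 4.9]
grip_width: 0.0
gripper_force: 0.1
```

Emit:
{"api": "move_arm", "payload": {
  "rows": [-0.7, 0, 0, 0, -1.4, 0, 0, 0, -2.1, 0, 0, 0, -2.7, 0, 0, 0, -3.2, 0, 0, 0, -3.6, 0, 0, 0, -4, 0, 0, 0, -4, 0, 0, 0]
}}

```text
clock: 12.02
tcp_pos: [0.5231, -0.2507, 0.0611]
orientation: [0.118, 3.137, -0.002]
contact_force: [0.9, -1.5, 5.5]
grip_width: -0.0001
gripper_force: 0.0
```

```bash
python3 - <<'E'
from h import *
np.set_printoptions(precision=4,suppress=True)
p=r.camera_params("wrist");a=r.grab_frame("wrist");s=r.grab_frame("scene")
cv2.imwrite("pics/w6.png",cv2.resize(np.hstack([a,cv2.resize(s[150:300,240:440],(512,384),interpolation=cv2.INTER_CUBIC)]),(800,300),interpolation=cv2.INTER_AREA))
o=r.get_obs();print(o["tcp_pos"],o["orientation"],o["contact_force"],o["moment"])
E
```

```text
[ 0.5227 -0.2506  0.061 ] [ 0.118   3.1374 -0.0013] [-0.506  -2.2896  4.5921] [-0.1942 -0.175   0.0117]
```

View pics/w6.png

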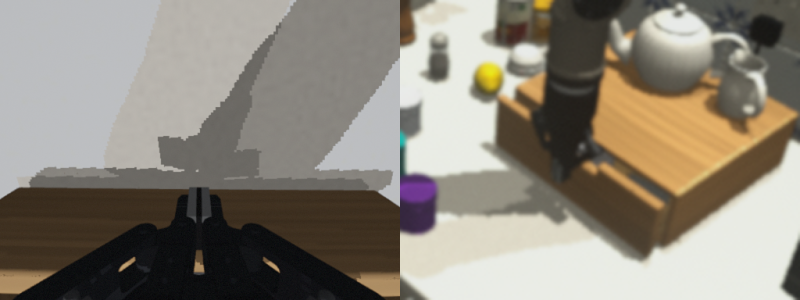

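The picture shows the finger tips against the panel, with the drawer still about 30 mm open. The knuckles are rubbing on the panel's top edge (+5 N in z), so I raise slightly and push on slowly.

Emit:
{"api": "move_arm", "payload": {
  "rows": [0, 0, -0.7, 0, 0, 0, -0.7, 0, -0.3, 0, -0.7, 0, -0.6, 0, -0.7, 0, -0.9, 0, -0.7, 0, -1.2, 0, -0.7, 0, -1.5, 0, -0.7, 0, -1.8, 0, -0.7, 0, -2.1, 0, -0.7, 0, -2.1, 0, -0.7, 0]
}}

```text
clock: 13.38
tcp_pos: [0.5435, -0.2516, 0.0672]
orientation: [0.117, 3.138, -0.0]
contact_force: [-1.0, 0.4, 0.3]
grip_width: -0.0003
gripper_force: 0.1
```

Emit:
{"api": "move_arm", "payload": {
  "rows": [-0.2, 0, 0, 0, -0.4, 0, 0, 0, -0.6, 0, 0, 0, -0.6, 0, 0, 0]
}}

```text
clock: 13.88
tcp_pos: [0.5462, -0.2519, 0.067]
orientation: [-0.119, -3.134, -0.002]
contact_force: [-8.7, 1.2, 5.2]
grip_width: -0.0003
gripper_force: 4.5
```

Emit:
{"api": "move_arm", "payload": {
  "rows": [-0.2, 0, 0, 0, -0.4, 0, 0, 0, -0.6, 0, 0, 0, -0.6, 0, 0, 0]
}}

```text
clock: 14.38
tcp_pos: [0.5461, -0.2522, 0.066]
orientation: [-0.122, -3.123, -0.007]
contact_force: [-23.2, 3.8, 14.7]
grip_width: -0.0001
gripper_force: 12.0
```

Emit:
{"api": "move_arm", "payload": {
  "rows": [2, 0, 0, 0, 5, 0, 0, 0, 8, 0, 0, 0, 8, 0, -6, 0, 8, 0, -12, 0, 8, 0, -12, 0]
}}

```text
clock: 15.12
tcp_pos: [0.4786, -0.2482, 0.1925]
orientation: [0.118, 3.128, -0.004]
contact_force: [2.0, 0.2, 0.2]
grip_width: 0.0002
gripper_force: 0.0
```

```bash
python3 - <<'E'
from h import *
np.set_printoptions(precision=3,suppress=True)
t0=cv2.imread("pics/t.png");t=r.grab_frame("top")
o=r.get_obs();print(o["tcp_pos"],o["contact_force"],o["clock"])
# wood mask: front-most wood pixel per column, on plane z=.1
def front(im):
    h=cv2.cvtColor(im,cv2.COLOR_BGR2HSV);m=cv2.inRange(h,(5,70,40),(28,255,255));out=[]
    for u in list(range(316,326,3))+list(range(408,432,4)):
        v=np.where(m[80:250,u])[0]
        if len(v): out.append((u,80+v.max(),*plane("top",u,80+v.max(),.100)[:2]))
    return np.array(out)
print(front(t0));print(front(t))
# colours down a clear column: gap visible?
for u in (318,322): print(u,[tuple(int(c) for c in t[v,u]) for v in range(170,200,2)])
# other tins and shaker: change since start
d=cv2.absdiff(t,t0).max(2)
for n,(x,y) in {"t2":(198,223),"t3":(259,220),"salt":(231,165),"mill":(172,147)}.items(): print(n,d[y-15:y+15,x-15:x+15].mean())
E
```

```text
[ 0.477 -0.247  0.19 ] [-0.087  0.496 -1.621] 15.175
[[316.    227.      0.448  -0.103]
 [319.    228.      0.446  -0.11 ]
 [322.    228.      0.445  -0.118]
 [325.    228.      0.445  -0.125]
 [408.    232.      0.432  -0.33 ]
 [412.    232.      0.432  -0.34 ]
 [416.    232.      0.432  -0.35 ]
 [420.    232.      0.432  -0.359]
 [424.    233.      0.429  -0.369]
 [428.    233.      0.429  -0.379]]
[[316.    186.      0.552  -0.107]
 [319.    186.      0.552  -0.115]
 [322.    186.      0.552  -0.122]
 [325.    186.      0.552  -0.13 ]
 [408.    175.      0.577  -0.342]
 [412.    170.      0.59   -0.353]
 [416.    163.      0.608  -0.365]
 [420.    160.      0.616  -0.376]
 [424.    154.      0.631  -0.388]
 [428.    149.      0.645  -0.399]]
318 [(69, 119, 160), (65, 111, 147), (57, 95, 118), (70, 121, 159), (62, 104, 140), (28, 37, 45), (27, 36, 43), (28, 37, 44), (29, 37, 44), (69, 74, 76), (79, 87, 88), (92, 100, 102), (167, 166, 161), (167, 166, 160), (167, 166, 160)]
322 [(68, 119, 159), (65, 112, 151), (48, 84, 111), (69, 118, 158), (68, 116, 154), (32, 48, 62), (27, 36, 43), (27, 35, 43), (28, 37, 44), (64, 70, 73), (79, 86, 88), (92, 102, 102), (166, 167, 160), (166, 167, 160), (167, 166, 160)]
t2 8.205555555555556
t3 8.187777777777777
salt 7.88
mill 6.448888888888889
```

```bash
python3 - <<'E'
from h import *
t0=cv2.imread("pics/t.png");t=r.grab_frame("top");s=r.grab_frame("scene")
for u in (318,326,334):
  print(u,"before",t0[168:184,u,2].tolist(),"now",t[168:190,u,2].tolist())
# scene: unit front top edge to panel, gap profile along unit x at y_unit=+-0.12, z~.1
x=np.array([.997,-.075,0]);y=np.array([.075,.997,0]);f=np.array([.572,-.257,.103])
for yy in (.13,.10,-.10,-.13):
  L=[]
  for d in np.arange(-.03,.022,.003):
    u,v=proj("scene",f+yy*y+d*x);L.append(int(cv2.getRectSubPix(s,(1,1),(u,v))[0,0,2]))
  print(yy,L)
h=cv2.cvtColor(t,cv2.COLOR_BGR2GRAY)
print(r.get_obs()["contact_force"],r.get_obs()["clock"])
E
```

```text
318 before [151, 151, 152, 152, 140, 95, 65, 75, 77, 77, 75, 88, 126, 154, 153, 153] now [160, 161, 160, 161, 148, 103, 119, 164, 161, 155, 140, 94, 45, 44, 44, 43, 44, 44, 45, 61, 77, 77]
326 before [152, 148, 151, 148, 148, 116, 68, 81, 81, 79, 76, 76, 75, 76, 76, 95] now [161, 158, 158, 157, 156, 124, 109, 155, 157, 155, 156, 143, 90, 43, 44, 43, 42, 42, 42, 51, 68, 77]
334 before [153, 145, 146, 147, 148, 138, 94, 64, 79, 80, 78, 77, 75, 74, 76, 73] now [162, 154, 154, 155, 157, 147, 103, 116, 161, 155, 154, 150, 116, 48, 42, 41, 41, 41, 41, 41, 56, 74]
0.13 [82, 86, 99, 122, 156, 185, 203, 206, 200, 188, 185, 191, 195, 182, 154, 110, 74, 51]
0.1 [82, 87, 98, 118, 135, 131, 115, 90, 72, 63, 60, 59, 55, 50, 46, 43, 42, 42]
-0.1 [84, 90, 109, 143, 176, 200, 210, 203, 190, 181, 188, 204, 216, 222, 222, 220, 219, 217]
-0.13 [87, 93, 113, 145, 177, 200, 208, 203, 190, 181, 189, 207, 220, 225, 225, 224, 223, 221]
[-1.04246457  0.14851118 -0.64118454] 15.275
```

Both views show only a seam less than a pixel wide between the panel and the unit, and the drawer stayed shut after I backed off.

```bash
python3 -c "
from bench import r
print(r.hand_in())"
```

```text
the job is handed in; nothing more can be done
None
```

I weighed the first tin at about 0.55 kg, so it holds the nozzles; I stood it upright in the middle bay, pushed the drawer shut (it stayed shut when I backed off) and handed in at about 15 s, with the light tins, salt shaker and pepper mill untouched; the result was not reported back.

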